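Milk frother from its drip dock into the mug

ROBOT

A 6-joint arm with a two-finger parallel gripper is mounted at the origin on a cart in front of the work surface, level with it; the furniture and walls round the work are solid. World frame = base frame: x ahead of the robot, y to its left, z up, the work surface at z = 0. Lengths are in m, angles in rad, forces in N, time in s.
With the tool pointing down it reaches from about 0.225 to 0.875 m from the base axis. Payload 3.4 kg.
Tool frame: the origin (TCP) lies on the centre line of the jaws, within the pads' length; the fingertips stand 17 mm ahead of it and the grasp point (between the pads) lies 2 mm behind it (nose_length is the distance from the TCP to the fingertips, in m); z points along the fingers, y is the line along which they close (so a half turn about z gives the same grasp; the last joint's range is limited). The gripper opens to 85 mm and grips with 20 to 120 N. Pads are 22 mm wide; open, the fingers measure 114 mm over their backs; the gripper's body (76 mm by 85 mm) begins 54 mm behind the grasp point. The pads swing forward as they close: fully open they stand 13 mm farther back than shut.
Start: joints at [1.2, 0.276, 1.505, -0, 1.361, -0.121], TCP at [0.142, 0.557, 0.248] pointing down, gripper open.
Joint ranges: [-2.89, 2.89], [-0.75, 2.08], [0.22, 2.7], [-1.18, 4.32], [0.11, 2.71], [-2.7, 2.7]. Speed limits (rad/s): [2.57, 2.57, 3.14, 3.14, 3.14, 3.14].

INTERFACE

Orientations are given as a unit quaternion [w, x, y, z].
In Python, from rig import get_state, get_image, sign_off, find_in, place_of, nose_length gives the robot as it stands.
- The arm moves only by the tool apply_moves, never from a script. Its argument "deltas" is one flat list of numbers, 5 for each row, row after row: the finger opening in mm, from 0 to 85.4, then the shift along the tool's x, y, z in mm, then the turn about the tool's z in degrees. A call has 1 to 12 rows; each row is the pose to reach, as a shift and turn from the pose commanded when the call began, along the tool's axes at that moment; what a row does not reach only later rows make up. A row lasts 1/12 s, in which the tool goes at most 41.7 mm and 7.16 degrees, less where a joint would pass 70% of its speed; a pose out of reach is approached as far as the arm can. A call with a gripper value outside its range is refused whole. The fingers move at their own pace and stop on an object; "squeeze" is the grip in N (left out, the last holds). Time passes only in rows, so rows that repeat a pose let the fingers close. It gives the time, the measured TCP pose, the force, the opening and the grip force at its end, in the units of the state.
- get_state(): the state, without advancing time (a new reading comes with each control period).
- get_image(name): name is "side" or "top" or "wrist"; returns a dict with "frame" (480x640x3 uint8, red, green, blue), "K" (3x3 intrinsics, pixels), "k1" (the pictures are not rectified: a ray, as slopes to the right and down, at radius r is drawn at 1 + k1 r^2 times it, then the intrinsics apply), "position" and "orientation" of the camera in the world. Camera axes: x right, y down, z forward; pixel columns grow to the right and rows downward; lengths in m; the calibration is good to about 2 mm. A picture is of the moment at which its call begins. There is no depth.
- sign_off(): hands the job in; it is judged then, once.
Trained networks look in a picture, given as the dict that the camera call returned (one of the last four; its "shot" number tells which), for a name from the list of things; names that differ only in an ending like _2 or _b are one class to them, and where a whole thing is asked for, a point or a joint stands for the part that bears it (a point fixed in the world has none). Each returns a list of dicts, best first, with "score" (0 to 1); they miss things now and then, are a little off and sometimes report something else, mostly with a low value. They report only what shows in the picture. A call takes as long as a camera call.
- find_in(query, picture): "point" ([column, row] in pixels, amid what is visible of it).
- place_of(query, picture): "point" ([column, row] in pixels: a listed point, or the origin of a listed thing).
The state is a dict: "clock": time; "qpos": joint angles; "qd": joint speeds; "effort": joint torques, N m; "position": TCP position; "ee_rot": TCP orientation; "contact_force": force on the tool from outside, world axes, zero at the start; "moment": the same for the moment, N m; "width": finger opening in m; "gripper_force": force on a finger pad.
Only numpy, scipy, OpenCV 4.12 (cv2) and the standard library are available. Lean on these libraries where they do the work, as an engineer would, in place of code of your own. Each camera call takes 0.05 s, during which the arm holds its last target. There are 200 camera calls.

TASK

Get the milk frother ready in the striped mug: draw it straight out of the sleeve of its white drip dock, turn it upright with the whisk pointing straight down, and lower the whisk well down into the white-and-blue striped mug. Finish while still holding it there, still and whisk-down, the whisk inside the mug but hanging clear of its bottom and sides. Leave both mugs, the honey jar and the sauce bottle standing where they are.

Things in the scene. Friction and masses are not known exactly. Their poses are not given: they have to be found in the camera images.
- frother_handle (a point): milk frother: middle of its free black handle, on its axis; the place to grip. Handle round, straight, 28 mm diameter, free from a black flange 50 mm on the whisk side of this point to the rounded butt 45 mm on the other side; only the worktop is under it. The point's z axis runs along the frother from whisk to butt: it points up when the frother is whisk-down
- frother_whisk (a point): milk frother: centre of the coiled steel whisk, 21 mm diameter, 181 mm from frother_handle along the frother's axis; the frother's end is 4 mm beyond it. Same axes as frother_handle. The whisk sits on a 4 mm shaft; 85 mm from the end the shaft widens to the 28 mm steel nose
- frother: the whole milk frother, loose, 230 mm long, 0.13 to 0.21 kg, weight centred near the flange; origin on its axis at the flange's whisk-side face, 55 mm from frother_handle; same axes. Flange 37 mm diameter, 5 mm thick; it rests on the sleeve's mouth, with the 45 mm steel nose (28 mm diameter), shaft and whisk inside the sleeve
- dock_mouth (a point): centre of the round mouth of the fixed dock's sleeve, 92 mm up. White foot 176 x 88 mm; sleeve 43 mm outer, 32 mm inner diameter, 140 mm long, sloping 20 degrees down from the mouth. The point's x axis is level and points, seen from above, from the mouth into the sleeve: the frother comes out along -x and 20 degrees upward, without a catch; its end is free after 130 mm
- mug_striped_centre (a point): white mug with blue stripes, loose: centre of its cup, half-way up (50 mm above the worktop); z up. Cup 84 mm outside diameter, 101 mm high, mouth about 70 mm wide, narrowing to about 58 mm near the bottom, bottom 8 mm thick; handle on the -y side of this point, reaching 75 mm from the cup's axis
- mug_striped: the same striped mug; origin under the middle of mug and handle, z up
- mug_dark_centre (a point): plain dark grey mug, loose, to be left alone: centre of its cup, half-way up (53 mm above the worktop). Cup 88 mm diameter, 106 mm high, handle reaching 79 mm from the cup's axis. Either mug may stand on either side
- mug_dark: the same dark grey mug; origin under the middle of mug and handle, z up
- honey_centre (a point): honey jar with black lid, 63 mm diameter, 94 mm high, loose, to be left alone: its centre
- sauce_centre (a point): yellow-brown squeeze bottle with white cap, 49 x 80 mm, 186 mm high, loose, to be left alone: its centre
- coffee_brewer: tall black coffee brewer, fixed, at the back left: 306 mm deep, 210 mm wide, 317 mm high, origin under its middle; keep clear of it. Wall cabinets hang over the back of the worktop, their fronts about 0.63 m ahead of the robot's base axis and their undersides 0.46 m above the worktop

How it is judged:
On the way, in this order (a step that is already met when the one before it is completed fails the run):
1. the frother is drawn out of the dock: its whisk is past the sleeve's mouth and the fingers hold it (distance between frother_handle and dock_mouth above 0.18 m and x of frother_whisk in the frame of dock_mouth below 0 m and contact force between frother and the fingers above 1 N), for 0.1 s.
2. the frother is turned whisk-down, within about 20 degrees of upright (angle between frother's own z axis and vertical below 0.35 rad and contact force between frother and the fingers above 1 N), for 0.1 s.
At the end, for the whole second after the job is handed in: the gripper still holds the frother, at rest, its axis within 20 degrees of upright with the whisk lowest; the whisk's centre is within 30 mm of the striped mug's axis, between 25 mm above and 37 mm below the mug's half height; the frother touches neither mug; both mugs stand upright (all of step 2 and horizontal distance between frother_whisk and mug_striped_centre below 0.03 m and z of frother_whisk in the frame of mug_striped_centre between -0.037 and 0.025 m and contact force between frother and mug_striped below 0.2 N and contact force between frother and mug_dark below 0.2 N and linear speed of frother below 0.05 m/s and angle between each of mug_striped, mug_dark's own z axis and vertical below 0.1 rad); the arm keeps its last pose, push and grip.
It fails at once if the striped mug is pushed more than 25 mm or tipped (distance of mug_striped_centre from where it was at the start of the episode above 0.025 m or angle between mug_striped's own z axis and vertical above 0.35 rad).
It fails at once if the dark mug, honey jar or sauce bottle is pushed more than 25 mm (distance of any of mug_dark_centre, honey_centre, sauce_centre from where it was at the start of the episode above 0.025 m).
It fails at once if the frother is dropped on the worktop (height (world z) of frother_handle below 0.05 m).
It also fails if it takes over 51 s, if anything falls off the work surface, if the arm or the gripper's body presses on something with over 40 N, if the wrist force passes 120 N, or if a joint passes its speed limit or range.

## Working session

There is one attempt and no reset: what is moved stays moved. The work goes in short steps, Python scripts to look and compute and a tool call to move; the robot and the scene stay as the last step left them, time stands still between calls to the robot, and variables do not carry over. Pictures are saved under pics/ and viewed, at most 10 in all, crops included, and the job is handed in when it is done.

Besides the shell and the picture viewer there is one more tool, called after "Call:" as name(argument=value, ...) on one line, values as JSON. apply_moves: Moves the arm, as the interface text tells. Its arguments: {"type":"object","properties":{"deltas":{"type":"array"},"squeeze":{"type":"number"}},"required":["deltas"]}

```bash
mkdir -p pics; cat > h.py <<'E'
import numpy as np, cv2
from rig import *
from scipy.spatial.transform import Rotation as R
def rot(q): return R.from_quat([q[1],q[2],q[3],q[0]])
def ray(im,p):
    K=np.array(im["K"]); d=np.array([(p[0]-K[0,2])/K[0,0],(p[1]-K[1,2])/K[1,1]])
    s=d.copy()
    for _ in range(20): s=d/(1+im["k1"]*(s@s))
    v=rot(im["orientation"]).apply([s[0],s[1],1]); return np.array(im["position"]),v/np.linalg.norm(v)
def onz(im,p,z):
    o,v=ray(im,p); return o+v*(z-o[2])/v[2]
def tri(l):
    A=np.zeros((3,3));b=np.zeros(3)
    for o,v in l:
        M=np.eye(3)-np.outer(v,v);A+=M;b+=M@o
    x=np.linalg.solve(A,b); return x,[np.linalg.norm((np.eye(3)-np.outer(v,v))@(x-o)) for o,v in l]
E
python3 - <<'E'
from h import *
ims={n:get_image(n) for n in("side","top")}
np.set_printoptions(precision=3,suppress=True)
for n,i in ims.items():
    cv2.imwrite(f"pics/{n}0.png",i["frame"][:,:,::-1]); print(n,i["position"],rot(i["orientation"]).as_matrix()[:,2])
for q in["frother_handle","frother","dock_mouth","mug_striped_centre","mug_striped","mug_dark_centre","mug_dark","honey_centre","sauce_centre","coffee_brewer"]:
    l=[]
    for n,i in ims.items():
        r=place_of(q,i)[:2]; print(q,n,[(np.round(a["point"]),round(a["score"],2)) for a in r])
        if r:l.append(ray(i,r[0]["point"]))
    if len(l)==2: print("   ",*tri(l))
E
```

```text
side [0.399 0.708 0.751] [ 0.178 -0.727 -0.663]
top [0.391 0.002 1.234] [ 0.167 -0.    -0.986]
frother_handle side [(array([372., 188.]), 0.7)]
frother_handle top []
frother side [(array([367., 184.]), 0.66), (array([349., 371.]), 0.18)]
frother top [(array([423., 279.]), 0.83)]
    [ 0.495 -0.216  0.096] [np.float64(0.002549422078307164), np.float64(0.002549422078307167)]
dock_mouth side [(array([363., 181.]), 0.95)]
dock_mouth top [(array([427., 278.]), 0.56), (array([306., 312.]), 0.17)]
    [ 0.502 -0.225  0.096] [np.float64(0.001529954070231446), np.float64(0.0015299540702313507)]
mug_striped_centre side [(array([349., 370.]), 0.77), (array([371., 191.]), 0.64)]
mug_striped_centre top [(array([203., 300.]), 0.87)]
    [0.449 0.279 0.048] [np.float64(0.003169010214850813), np.float64(0.0031690102148508935)]
mug_striped side [(array([348., 376.]), 0.79)]
mug_striped top [(array([211., 293.]), 0.82), (array([352., 197.]), 0.46)]
    [0.46  0.269 0.01 ] [np.float64(0.005196846968509298), np.float64(0.005196846968509151)]
mug_dark_centre side [(array([378., 274.]), 0.86), (array([278
[... 151 characters left out ...]
1), np.float64(0.0009627710033944787)]
mug_dark side [(array([371., 291.]), 0.67)]
mug_dark top [(array([304., 305.]), 0.69), (array([427., 278.]), 0.63)]
    [0.442 0.048 0.003] [np.float64(0.0001930559967148056), np.float64(0.0001930559967148324)]
honey_centre side [(array([276., 228.]), 0.82)]
honey_centre top [(array([351., 198.]), 0.87)]
    [ 0.687 -0.057  0.051] [np.float64(0.0023764634896792174), np.float64(0.0023764634896792044)]
sauce_centre side [(array([269., 260.]), 0.73)]
sauce_centre top [(array([289., 210.]), 0.8)]
    [0.651 0.084 0.089] [np.float64(0.0029097001880248477), np.float64(0.002909700188024868)]
coffee_brewer side []
coffee_brewer top [(array([304., 303.]), 0.48)]
```

View pics/top0.png

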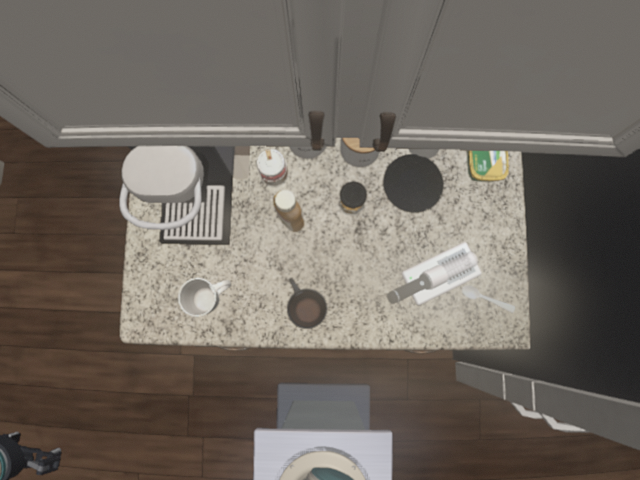

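View pics/side0.png

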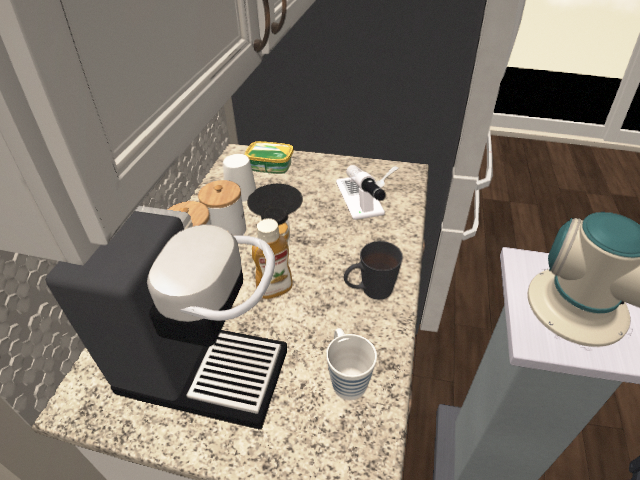

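The top view shows the handle running from its butt at about (390,297) to the flange at (423,281). The striped mug is at (200,297) and the dark mug at (305,308). I'll approach next, then check with the wrist camera.

```bash
cat >> h.py <<'E'
np.set_printoptions(precision=4,suppress=True)
def rel(target,yaw=None):
    "shift in mm in tool axes, and turn deg so that tool x points at world yaw (mod 180)"
    s=get_state(); T=rot(s["ee_rot"]); d=T.inv().apply(np.array(target)-s["position"])*1000
    out=[d]
    if yaw is not None:
        x=T.apply([1,0,0]); cur=np.degrees(np.arctan2(x[1],x[0])); dt=-(yaw-cur) # tool z down
        out.append([(dt+180)%360-180,(dt)%360-180]); out.append(cur)
    return out
E
python3 - <<'E'
from h import *
i=get_image("top")
b=onz(i,(389,298),.125); f=onz(i,(424,280.5),.094); print(b,f,np.linalg.norm(b-f)); u=f-b
yaw=np.degrees(np.arctan2(u[1],u[0])); print(yaw)
h=b+(f-b)*.4; print("handle",h)
print(rel([h[0],h[1],.25],yaw), get_state()["qpos"])
print(rot(get_state()["ee_rot"]).as_matrix())
for p in[(165,232),(205,225),(122,205),(160,243),(230,243)]: print(p,onz(i,p,.3),onz(i,p,.02))
E
```

```text
[ 0.4534 -0.1361  0.125 ] [ 0.4944 -0.2177  0.094 ] 0.09641211576366047
-63.30874988247064
handle [ 0.4698 -0.1687  0.1126]
[array([-496.8778, -622.3947,   -1.709 ]), [np.float64(-131.0028064401847), np.float64(48.99719355981529)], np.float64(165.68844367734465)] [ 1.2     0.2759  1.5049  0.      1.3607 -0.121 ]
[[-0.969   0.2472  0.    ]
 [ 0.2472  0.969   0.    ]
 [-0.      0.0001 -1.    ]]
(165, 232) [0.5575 0.2977 0.3   ] [0.6074 0.3863 0.02  ]
(205, 225) [0.5717 0.2231 0.3   ] [0.6258 0.2893 0.02  ]
(122, 205) [0.608  0.3851 0.3   ] [0.673  0.4999 0.02  ]
(160, 243) [0.5368 0.3058 0.3   ] [0.5805 0.3968 0.02  ]
(230, 243) [0.5389 0.175  0.3   ] [0.5832 0.2269 0.02  ]
```

Call:
apply_moves(deltas=[85, -20, -26, 0, 0, 85, -40, -52, 0, 0, 85, -60, -78, 0, 0, 85, -80, -104, 0, 0, 85, -100, -130, 0, 0, 85, -120, -156, 0, 0, 85, -145, -182, 0, 0, 85, -165, -208, 0, 0, 85, -185, -234, 0, 0, 85, -210, -260, 0, 0, 85, -230, -286, 0, 0, 85, -248, -311, 0, 0])

```text
clock: 2.15
position: [0.3062, 0.1929, 0.2486]
ee_rot: [0.001, 0.125, 0.992, 0.0]
contact_force: [0.4, 0.2, -0.5]
width: 0.0848
gripper_force: 0.0
```

Call:
apply_moves(deltas=[85, -20, -26, 0, 4, 85, -40, -52, 0, 8, 85, -60, -78, 0, 12, 85, -80, -104, 0, 16, 85, -100, -130, 0, 20, 85, -120, -156, 0, 24, 85, -145, -182, 0, 28, 85, -165, -208, 0, 33, 85, -185, -234, 0, 38, 85, -210, -260, 0, 43, 85, -249, -311, 0, 49, 85, -249, -311, 0, 49])

```text
clock: 3.15
position: [0.4718, -0.1725, 0.2483]
ee_rot: [0.001, 0.527, 0.85, -0.001]
contact_force: [0.1, 0.7, -0.2]
width: 0.085
gripper_force: 0.0
```

```bash
python3 - <<'E'
from h import *
s=get_state(); print(s["clock"],s["position"],s["qpos"],s["contact_force"])
i=get_image("wrist"); cv2.imwrite("pics/w1.png",i["frame"][:,:,::-1])
print(i["position"],rot(i["orientation"]).as_matrix()[:,2])
for q,z in[("frother_handle",.111),("frother",.092),("dock_mouth",.092)]:
    for a in place_of(q,i)[:2]: print(q,a["point"],a["score"],onz(i,a["point"],z))
E
```

```text
3.15 [ 0.4718 -0.1725  0.2483] [-0.4882  0.1649  1.6545 -0.0014  1.3193 -0.9484] [ 0.0955  0.7401 -0.1774]
[ 0.4357 -0.0994  0.3733] [ 0.1408 -0.2826 -0.9489]
frother_handle [325.1, 232.8] 0.83 [ 0.4711 -0.1707  0.111 ]
frother [323.8, 295.0] 0.92 [ 0.494 -0.219  0.092]
```

View pics/w1.png

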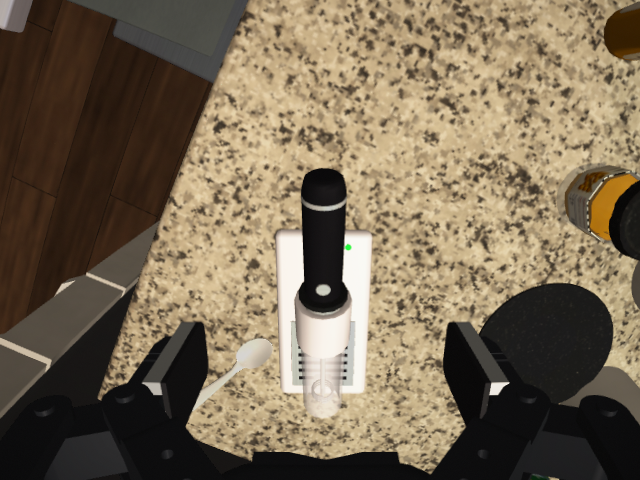

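The wrist view shows the handle lined up between the jaws: butt at (323,178), handle middle (325,233), flange (323,293). I'll grip about 18 mm toward the butt.

Call:
apply_moves(deltas=[85, 5, 0, 20, 0, 85, 10, 0, 45, 0, 85, 19, 0, 70, 0, 85, 19, 0, 95, 0, 85, 19, 0, 115, 0, 85, 19, 0, 128, 0, 85, 19, 0, 135, 0, 85, 19, 0, 135, 0, 50, 19, 0, 135, 0, 20, 19, 0, 135, 0, 20, 19, 0, 135, 0, 20, 19, 0, 135, 0], squeeze=60)

```text
clock: 4.35
position: [0.462, -0.1516, 0.1142]
ee_rot: [0.001, 0.525, 0.851, 0.0]
contact_force: [-0.5, -0.1, -0.1]
width: 0.0382
gripper_force: 0.0
```

Call:
apply_moves(deltas=[20, 0, 0, 0, 0, 20, 0, 0, 0, 0, 20, 0, 0, 0, 0, 20, 0, 0, 0, 0], squeeze=60)

```text
clock: 4.68
position: [0.4616, -0.1514, 0.1135]
ee_rot: [0.0, 0.525, 0.851, 0.0]
contact_force: [-0.6, 1.6, 1.7]
width: 0.0262
gripper_force: 58.5
```

Call:
apply_moves(deltas=[20, 6, 0, -2, 0, 20, 16, 0, -6, 0, 20, 28, 0, -10, 0, 20, 40, 0, -15, 0, 20, 52, 0, -19, 0, 20, 64, 0, -23, 0, 20, 76, 0, -28, 0, 20, 88, 0, -32, 0, 20, 100, 0, -36, 0, 20, 112, 0, -41, 0, 20, 126, 0, -46, 0, 20, 140, 0, -51, 0])

```text
clock: 5.68
position: [0.3979, -0.0252, 0.1648]
ee_rot: [-0.0, 0.525, 0.851, 0.0]
contact_force: [0.3, -0.0, -1.9]
width: 0.0264
gripper_force: 58.8
```

Call:
apply_moves(deltas=[20, 10, 0, -4, 0, 20, 20, 0, -10, 0, 20, 20, 0, -30, 0, 20, 20, 0, -50, 0, 20, 20, 0, -50, 0])

```text
clock: 6.1
position: [0.392, -0.0085, 0.2178]
ee_rot: [0.004, 0.525, 0.851, 0.001]
contact_force: [0.6, 0.2, -1.5]
width: 0.0264
gripper_force: 59.4
```

```bash
python3 - <<'E'
from h import *
s=get_state(); print(s["position"],s["contact_force"],s["moment"],s["width"],s["gripper_force"])
a=get_image("side");b=get_image("wrist"); cv2.imwrite("pics/s2.png",np.hstack([cv2.resize(a["frame"][60:360,200:500],(400,400)),cv2.resize(b["frame"],(400,400))])[:,:,::-1])
E
```

```text
[ 0.392  -0.0085  0.2178] [ 0.5896  0.2067 -1.4999] [0.1344 0.0271 0.0199] 0.026351619621209233 59.36755120754242
```

View pics/s2.png

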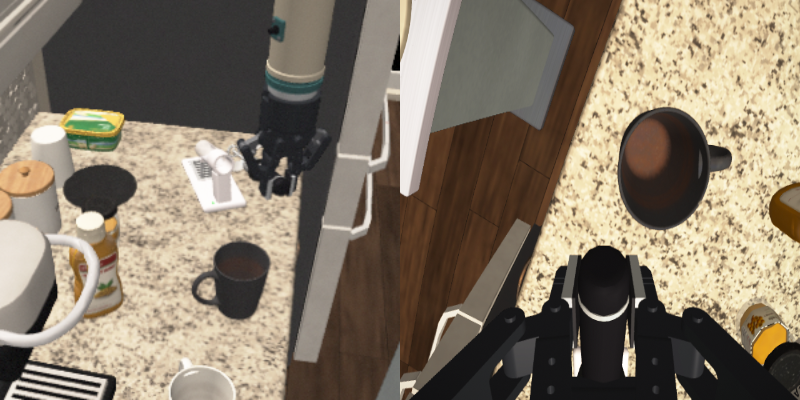

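The frother is out and still tilted, with its butt between the pads. The dark mug is clear of it. I'll lift to free space and relax the grip so it swings down.

Call:
apply_moves(deltas=[20, -5, 0, -15, 0, 20, -15, 0, -35, 0, 20, -25, 0, -60, 0, 20, -35, 0, -85, 0, 20, -45, 0, -110, 0, 20, -50, 0, -130, 0, 20, -50, 0, -135, 0, 20, -50, 0, -135, 0])

```text
clock: 6.87
position: [0.4123, -0.0533, 0.3492]
ee_rot: [0.0, 0.525, 0.851, 0.0]
contact_force: [-0.8, -0.2, -1.7]
width: 0.0264
gripper_force: 59.4
```

Call:
apply_moves(deltas=[20, 0, 0, 0, 0, 20, 0, 0, 0, 0, 20, 0, 0, 0, 0, 20, 0, 0, 0, 0, 20, 0, 0, 0, 0, 20, 0, 0, 0, 0], squeeze=20)

```text
clock: 7.37
position: [0.4119, -0.053, 0.3489]
ee_rot: [-0.0, 0.525, 0.851, -0.0]
contact_force: [-0.2, 0.1, -2.4]
width: 0.0263
gripper_force: 59.4
```

```bash
python3 - <<'E'
from h import *
s=get_state(); print(s["position"],s["contact_force"],s["moment"],s["width"],s["gripper_force"])
for n in("side","top","wrist"):
  i=get_image(n)
  for q in("frother_handle","frother_whisk","frother"): print(n,q,[(a["point"],a["score"]) for a in place_of(q,i)[:2]])
E
```

```text
[ 0.4119 -0.053   0.3489] [-0.2066  0.0645 -2.4088] [ 0.1205  0.0086 -0.0748] 0.026338850474857036 59.36523199081421
side frother_handle [([399.0, 123.0], 0.95)]
side frother_whisk [([372.4, 111.1], 0.97)]
side frother [([392.4, 118.1], 0.76), ([377.6, 272.1], 0.68)]
top frother_handle []
top frother_whisk [([449.9, 272.2], 0.51), ([210.3, 295.1], 0.44)]
top frother []
wrist frother_handle [([321.9, 395.9], 0.92)]
wrist frother_whisk []
wrist frother [([322.5, 459.1], 0.97)]
```

Call:
apply_moves(deltas=[24, 0, 0, 0, 0, 24, 0, 0, 0, 0, 24, 0, 0, 0, 0, 24, 0, 0, 0, 0], squeeze=20)

```text
clock: 8.3
position: [0.412, -0.0531, 0.3493]
ee_rot: [-0.0, 0.525, 0.851, 0.0]
contact_force: [-0.3, -0.4, -1.6]
width: 0.0264
gripper_force: 59.4
```

Call:
apply_moves(deltas=[26.2, 0, 0, 0, 0, 26.2, 0, 0, 0, 0], squeeze=20)

```text
clock: 8.47
position: [0.412, -0.0531, 0.3493]
ee_rot: [-0.0, 0.525, 0.851, 0.0]
contact_force: [0.0, -0.3, -1.5]
width: 0.0264
gripper_force: 57.7
```

Call:
apply_moves(deltas=[26.4, 0, 0, 0, 0], squeeze=20)

```text
clock: 8.55
position: [0.412, -0.0531, 0.3493]
ee_rot: [-0.0, 0.525, 0.851, 0.0]
contact_force: [0.5, -0.1, -1.4]
width: 0.0264
gripper_force: 50.4
```

Call:
apply_moves(deltas=[26.6, 0, 0, 0, 0], squeeze=20)

```text
clock: 8.63
position: [0.412, -0.0531, 0.3493]
ee_rot: [-0.0, 0.525, 0.851, 0.0]
contact_force: [-0.3, 0.6, -1.9]
width: 0.0266
gripper_force: 43.2
```

Call:
apply_moves(deltas=[26.8, 0, 0, 0, 0, 26.8, 0, 0, 0, 0], squeeze=20)

```text
clock: 8.8
position: [0.412, -0.0531, 0.3493]
ee_rot: [-0.0, 0.525, 0.851, 0.0]
contact_force: [-0.6, -0.4, -1.9]
width: 0.0271
gripper_force: 36.3
```

Call:
apply_moves(deltas=[27.0, 0, 0, 0, 0, 27, 0, 0, 0, 0], squeeze=20)

```text
clock: 8.97
position: [0.412, -0.0531, 0.3493]
ee_rot: [-0.0, 0.525, 0.851, 0.0]
contact_force: [-0.9, -0.2, -1.2]
width: 0.0271
gripper_force: 29.6
```

```bash
cat > look.py <<'E'
from h import *
s=get_state(); print(s["clock"],s["position"],s["moment"],s["width"],s["gripper_force"])
i=get_image("side")
p={q:place_of(q,i)[:1] for q in("frother_handle","frother_whisk")}
print({k:(v[0]["point"],round(v[0]["score"],2)) if v else None for k,v in p.items()})
g=s["position"]; ax=rot(s["ee_rot"]).apply([1,0,0])*[1,1,0]; n=np.cross(ax,[0,0,1]); n/=np.linalg.norm(n)
# points lie in vertical plane through tcp along tool x
P={}
for k,v in p.items():
    if v:
        o,d=ray(i,v[0]["point"]); P[k]=o+d*(n@(g-o))/(n@d); print(k,P[k])
if len(P)==2:
    d=P["frother_handle"]-P["frother_whisk"]; print("len",np.linalg.norm(d),"tilt",np.degrees(np.arccos(d[2]/np.linalg.norm(d))))
    u=d/np.linalg.norm(d); print("u",u)
E
python3 look.py
```

```text
8.9667 [ 0.412  -0.0531  0.3493] [ 0.1446  0.0804 -0.0139] 0.027088503819320927 29.600301682949066
{'frother_handle': ([398.8, 121.9], 0.63), 'frother_whisk': ([372.8, 110.9], 0.58)}
frother_handle [ 0.4267 -0.0823  0.3417]
frother_whisk [ 0.4898 -0.2078  0.2972]
len 0.14735598456266716 tilt 72.42240240520695
u [-0.4281  0.8518  0.302 ]
```

Call:
apply_moves(deltas=[27.2, 0, 0, 0, 0, 27.2, 0, 0, 0, 0, 27.2, 0, 0, 0, 0], squeeze=20)

```text
clock: 9.37
position: [0.412, -0.0531, 0.3493]
ee_rot: [-0.0, 0.525, 0.851, 0.0]
contact_force: [-0.5, 0.3, -1.5]
width: 0.0272
gripper_force: 23.2
```

Call:
apply_moves(deltas=[27.4, 0, 0, 0, 0, 27.4, 0, 0, 0, 0, 27.4, 0, 0, 0, 0], squeeze=20)

```text
clock: 9.62
position: [0.412, -0.0531, 0.3493]
ee_rot: [-0.0, 0.525, 0.851, 0.0]
contact_force: [-0.0, -0.8, -1.8]
width: 0.0274
gripper_force: 15.3
```

```bash
python3 look.py
```

```text
9.6167 [ 0.412  -0.0531  0.3493] [ 0.0991  0.0091 -0.0346] 0.02744263497150473 15.26997059583664
{'frother_handle': ([397.9, 122.1], 0.74), 'frother_whisk': ([370.2, 117.8], 0.67)}
frother_handle [ 0.4284 -0.0858  0.3393]
frother_whisk [ 0.4958 -0.2197  0.2739]
len 0.1635461385739276 tilt 66.43818330377098
u [-0.4117  0.819   0.3997]
```

Call:
apply_moves(deltas=[27.5, 0, 0, 0, 0, 27.5, 0, 0, 0, 0, 27.5, 0, 0, 0, 0, 27.5, 0, 0, 0, 0, 27.5, 0, 0, 0, 0, 27.5, 0, 0, 0, 0])

```text
clock: 10.27
position: [0.412, -0.0531, 0.3493]
ee_rot: [0.0, 0.525, 0.851, 0.0]
contact_force: [1.6, -0.3, -2.0]
width: 0.0274
gripper_force: 13.0
```

```bash
python3 look.py
```

```text
10.2667 [ 0.412  -0.0531  0.3493] [ 0.0404  0.0466 -0.0178] 0.02742375602328318 12.962823361158371
{'frother_handle': ([396.2, 127.3], 0.81), 'frother_whisk': ([374.8, 138.3], 0.81)}
frother_handle [ 0.4308 -0.0906  0.3254]
frother_whisk [ 0.4793 -0.187   0.2417]
len 0.13654124960200728 tilt 52.225693552783355
u [-0.355   0.7062  0.6126]
```

Call:
apply_moves(deltas=[27.5, 0, 0, 0, 0, 27.5, 0, 0, 0, 0, 27.5, 0, 0, 0, 0, 27.5, 0, 0, 0, 0, 27.5, 0, 0, 0, 0, 27.5, 0, 0, 0, 0, 27.5, 0, 0, 0, 0, 27.5, 0, 0, 0, 0])

```text
clock: 11.08
position: [0.412, -0.0531, 0.3493]
ee_rot: [0.0, 0.525, 0.851, 0.0]
contact_force: [0.0, -0.9, -1.9]
width: 0.0276
gripper_force: 13.0
```

```bash
python3 look.py; python3 -c "
from h import *
a=get_image('side')['frame'];b=get_image('wrist')['frame']
cv2.imwrite('pics/s3.png',np.hstack([cv2.resize(a[40:240,300:500],(400,400)),cv2.resize(b,(400,400))])[:,:,::-1])"
```

```text
11.0833 [ 0.412  -0.0531  0.3493] [ 0.1053  0.0707 -0.0073] 0.027574565254775467 12.963774651288986
{'frother_handle': ([402.0, 126.7], 0.89), 'frother_whisk': ([374.1, 138.5], 0.67)}
frother_handle [ 0.4193 -0.0676  0.34  ]
frother_whisk [ 0.4812 -0.1907  0.2389]
len 0.17087020244099765 tilt 53.72826361739816
u [-0.3621  0.7203  0.5916]
```

View pics/s3.png

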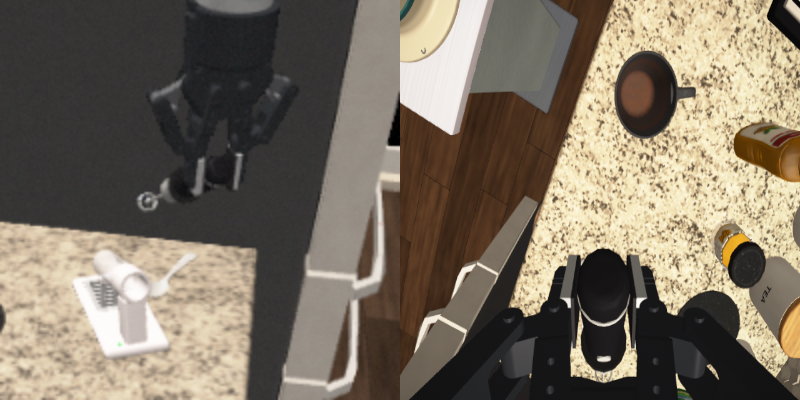

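The side view shows the frother held well, but its swing has stopped at about 53°. I'll loosen a little more.

Call:
apply_moves(deltas=[27.6, 0, 0, 0, 0, 27.6, 0, 0, 0, 0, 27.6, 0, 0, 0, 0, 27.6, 0, 0, 0, 0, 27.6, 0, 0, 0, 0, 27.6, 0, 0, 0, 0])

```text
clock: 11.83
position: [0.412, -0.0531, 0.3493]
ee_rot: [0.0, 0.525, 0.851, 0.0]
contact_force: [0.0, -0.3, -2.0]
width: 0.0275
gripper_force: 10.2
```

```bash
python3 look.py
```

```text
11.8333 [ 0.412  -0.0531  0.3493] [ 0.1272  0.0411 -0.0036] 0.027470885899301578 10.242769718170166
{'frother_handle': ([397.3, 126.3], 0.95), 'frother_whisk': ([373.8, 151.4], 0.68)}
frother_handle [ 0.4288 -0.0864  0.3299]
frother_whisk [ 0.4795 -0.1873  0.2077]
len 0.16639613039323276 tilt 42.723187395320416
u [-0.3047  0.6062  0.7346]
```

Call:
apply_moves(deltas=[27.7, 0, 0, 0, 0, 27.7, 0, 0, 0, 0, 27.7, 0, 0, 0, 0, 27.7, 0, 0, 0, 0, 27.7, 0, 0, 0, 0, 27.7, 0, 0, 0, 0])

```text
clock: 12.48
position: [0.412, -0.0531, 0.3493]
ee_rot: [0.0, 0.525, 0.851, 0.0]
contact_force: [-0.6, -0.1, -2.4]
width: 0.0277
gripper_force: 7.9
```

```bash
python3 look.py
```

```text
12.4833 [ 0.412  -0.0531  0.3493] [ 0.0597  0.0709 -0.0119] 0.027685117517389 7.874041646718979
{'frother_handle': ([400.5, 130.4], 0.63), 'frother_whisk': ([379.4, 163.4], 0.73)}
frother_handle [ 0.4214 -0.0718  0.3298]
frother_whisk [ 0.462  -0.1526  0.1996]
len 0.15843827821610085 tilt 34.76968709756508
u [-0.2561  0.5095  0.8215]
```

Call:
apply_moves(deltas=[27.8, 0, 0, 0, 0, 27.8, 0, 0, 0, 0, 27.8, 0, 0, 0, 0, 27.8, 0, 0, 0, 0, 27.8, 0, 0, 0, 0])

```text
clock: 13.05
position: [0.412, -0.0531, 0.3493]
ee_rot: [-0.0, 0.525, 0.851, 0.0]
contact_force: [-0.6, -0.3, -2.3]
width: 0.028
gripper_force: 4.9
```

```bash
python3 look.py
```

```text
13.05 [ 0.412  -0.0531  0.3493] [-0.0068  0.0234  0.0195] 0.028033873542889196 4.870572611689568
{'frother_handle': ([401.6, 135.6], 0.89), 'frother_whisk': ([388.5, 189.4], 0.86)}
frother_handle [ 0.4181 -0.0653  0.3226]
frother_whisk [ 0.4337 -0.0962  0.1726]
len 0.15397436255847208 tilt 12.992048446321224
u [-0.101   0.2009  0.9744]
```

Call:
apply_moves(deltas=[27.8, 0, 0, 0, 0, 27.8, 0, 0, 0, 0, 27.8, 0, 0, 0, 0, 27.8, 0, 0, 0, 0, 27.4, 0, 0, 0, 0, 27.0, 0, 0, 0, 0, 26.6, 0, 0, 0, 0, 26.6, 0, 0, 0, 0], squeeze=60)

```text
clock: 13.87
position: [0.412, -0.0531, 0.3493]
ee_rot: [-0.0, 0.525, 0.851, 0.0]
contact_force: [0.5, -0.2, -3.0]
width: 0.0274
gripper_force: 30.1
```

```bash
python3 look.py; python3 -c "
from h import *
a=get_image('side')['frame'];b=get_image('wrist')['frame']
cv2.imwrite('pics/s4.png',np.hstack([cv2.resize(a[40:240,300:500],(400,400)),cv2.resize(b,(400,400))])[:,:,::-1])"
```

```text
13.8667 [ 0.412  -0.0531  0.3493] [ 0.1172  0.0168 -0.0225] 0.02743068262964525 30.09099841117859
{'frother_handle': ([400.8, 138.1], 0.6), 'frother_whisk': ([385.0, 187.1], 0.69)}
frother_handle [ 0.4192 -0.0673  0.316 ]
frother_whisk [ 0.4426 -0.1139  0.1649]
len 0.1598440710624066 tilt 19.05097220858646
u [-0.1466  0.2916  0.9452]
```

View pics/s4.png

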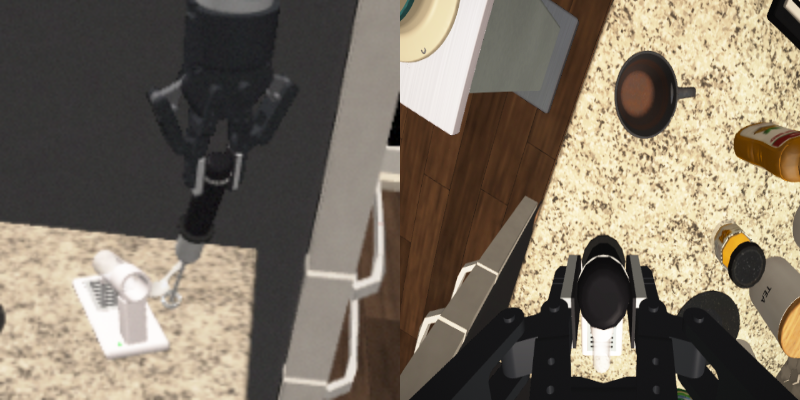

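The side view shows the frother about 15–19° off upright and gripped near its butt. I'll raise it, loosen, give a short accelerating move toward the whisk side, and tighten while it coasts.

Call:
apply_moves(deltas=[26.6, 5, 0, -10, 0, 26.6, 10, 0, -25, 0, 26.6, 15, 0, -35, 0, 26.6, 15, 0, -40, 0, 27.2, 15, 0, -40, 0, 27.6, 15, 0, -40, 0, 27.8, 15, 0, -40, 0, 27.8, 15, 0, -40, 0])

```text
clock: 14.78
position: [0.405, -0.0398, 0.3886]
ee_rot: [-0.001, 0.525, 0.851, -0.0]
contact_force: [0.3, 0.1, -2.5]
width: 0.0272
gripper_force: 4.9
```

Call:
apply_moves(deltas=[27.8, -10, 0, 0, 0, 27.6, -32, 0, 0, 0, 27.2, -54, 0, 0, 0, 26.6, -74, 0, 0, 0, 26.6, -92, 0, 0, 0, 26.6, -108, 0, 0, 0, 26.6, -120, 0, 0, 0, 26.6, -128, 0, 0, 0, 26.6, -130, 0, 0, 0, 26.6, -130, 0, 0, 0])

```text
clock: 15.62
position: [0.4637, -0.1561, 0.389]
ee_rot: [-0.0, 0.525, 0.851, 0.0]
contact_force: [-0.9, 0.7, -0.9]
width: 0.0275
gripper_force: 29.9
```

```bash
python3 look.py
```

```text
15.6167 [ 0.4637 -0.1561  0.389 ] [ 0.0774 -0.0024  0.0199] 0.02749948921385116 29.891397356987
{'frother_handle': ([381.3, 91.5], 0.88), 'frother_whisk': ([370.6, 152.8], 0.83)}
frother_handle [ 0.4713 -0.1712  0.36  ]
frother_whisk [ 0.4883 -0.205   0.1923]
len 0.1718606351254762 tilt 12.701685375540045
u [-0.0987  0.1965  0.9755]
```

Call:
apply_moves(deltas=[26.6, 8, 5, 0, 0, 26.6, 26, 16, 0, 0, 26.6, 52, 34, 0, 0, 26.6, 80, 54, 0, 0, 26.6, 110, 74, 0, 0, 26.6, 140, 94, 0, 0, 26.6, 170, 114, 0, 0, 26.6, 200, 134, 0, 0, 26.6, 228, 152, 0, 0, 26.6, 252, 168, 0, 0, 26.6, 266, 178, 0, 0, 26.6, 270, 180, 0, 0])

```text
clock: 16.77
position: [0.5025, 0.1703, 0.3893]
ee_rot: [-0.001, 0.523, 0.853, 0.001]
contact_force: [-0.1, 0.4, -1.4]
width: 0.027
gripper_force: 30.0
```

Call:
apply_moves(deltas=[26.6, 6, 0, 0, 0, 26.6, 20, 0, 0, 0, 26.6, 40, 0, 0, 0, 27.2, 62, 0, 0, 0, 27.6, 84, 0, 0, 0, 27.8, 106, 0, 0, 0, 27.8, 126, 0, 0, 0, 27.6, 126, 0, 0, 0, 27.2, 126, 0, 0, 0, 26.6, 126, 0, 0, 0, 26.6, 126, 0, 0, 0])

```text
clock: 17.68
position: [0.4469, 0.2777, 0.3894]
ee_rot: [0.0, 0.525, 0.851, -0.0]
contact_force: [-0.5, -0.1, -1.8]
width: 0.0272
gripper_force: 29.9
```

```bash
python3 look.py; python3 - <<'E'
from h import *
i=get_image("top");j=get_image("side");w=get_image("wrist")
for q in("mug_striped_centre","frother_whisk","frother_handle"):
  print(q,[[(a["point"],round(a["score"],2)) for a in place_of(q,k)[:2]] for k in(i,j,w)])
  if q[0]=="m":
    for k in(j,w):
      r=place_of(q,k)
      if r: print(onz(k,r[0]["point"],.05))
cv2.imwrite('pics/s5.png',np.hstack([j['frame'][:,200:520],cv2.resize(w['frame'],(480,480))])[:,:,::-1])
E
```

```text
17.6833 [0.4469 0.2777 0.3894] [0.0023 0.0064 0.0373] 0.027248120085152157 29.871988892555237
{'frother_handle': ([355.9, 236.3], 0.65), 'frother_whisk': ([349.5, 301.6], 0.77)}
frother_handle [0.4545 0.2625 0.3485]
frother_whisk [0.4606 0.2503 0.1984]
len 0.15071129333751362 tilt 5.18516823029934
u [-0.0405  0.0808  0.9959]
mug_striped_centre [[([204.7, 300.5], 0.62)], [([349.3, 371.4], 0.55)], [([328.0, 178.2], 0.87)]]
[0.4505 0.2832 0.05  ]
[0.4477 0.284  0.05  ]
frother_whisk [[([205.7, 285.6], 0.59)], [([348.6, 301.3], 0.92), ([275.5, 226.9], 0.62)], []]
frother_handle [[([163.9, 290.6], 0.64)], [([355.3, 231.4], 0.59), ([278.0, 225.8], 0.44)], [([325.6, 318.0], 0.63)]]
```

View pics/s5.png

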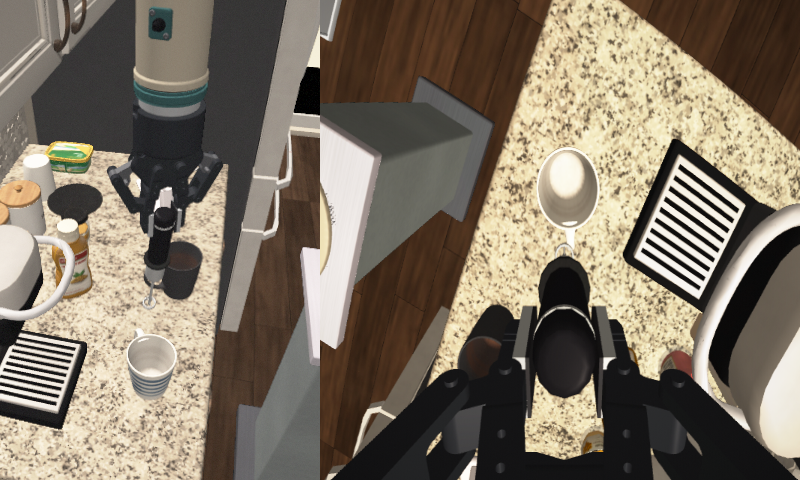

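The wrist view shows the whisk at about (327,250) full-frame pixels, short of the mug at (328,178). The side view puts it at (349,301). I'll triangulate both.

```bash
python3 - <<'E'
from h import *
j=get_image("side");w=get_image("wrist");t=get_image("top")
x,e=tri([ray(j,(349,301.5)),ray(w,(327,250))]); print("whisk",x,e)
print(tri([ray(j,(349,301.5)),ray(t,(205.7,285.6))]))
s=get_state(); T=rot(s["ee_rot"]); print("tool whisk",T.inv().apply(x-s["position"]))
for m in([.4485,.283],):
    print("shift",T.inv().apply(np.array([*m,x[2]])-x)*1000)
E
```

```text
whisk [0.46   0.2569 0.2062] [np.float64(0.0005847400664945175), np.float64(0.0005847400664944689)]
(array([0.4656, 0.2416, 0.188 ]), [np.float64(0.002980087364789256), np.float64(0.0029800873647893183)])
tool whisk [-0.0256  0.002   0.1831]
shift [28.4979  1.496   0.0017]
```

Call:
apply_moves(deltas=[26.6, 8, 0, 0, 0, 26.6, 20, 1, 0, 0, 26.6, 28, 1, 0, 0, 26.6, 28, 1, 15, 0, 26.6, 28, 1, 35, 0, 26.6, 28, 1, 55, 0, 26.6, 28, 1, 70, 0, 26.6, 28, 1, 75, 0, 26.6, 28, 1, 75, 0, 26.6, 28, 1, 75, 0])

```text
clock: 19.52
position: [0.435, 0.3049, 0.3149]
ee_rot: [0.0, 0.525, 0.851, 0.0]
contact_force: [0.4, -0.4, -0.8]
width: 0.0272
gripper_force: 29.8
```

```bash
python3 look.py; python3 - <<'E'
from h import *
j=get_image("side");w=get_image("wrist")
print([[(a["point"],round(a["score"],2)) for a in place_of("frother_whisk",k)[:2]] for k in(j,w)])
a=j['frame'][290:420,280:420]
cv2.imwrite('pics/s6.png',np.hstack([cv2.resize(a,(420,390)),cv2.resize(w['frame'][120:380,200:452],(378,390))])[:,:,::-1])
E
```

```text
19.5167 [0.435  0.3049 0.3149] [-0.0002 -0.0088  0.0263] 0.02716738635195396 29.835750460624695
{'frother_handle': ([270.3, 257.4], 0.74), 'frother_whisk': ([352.4, 343.8], 0.8)}
frother_handle [ 1.0809 -0.9778 -1.0158]
frother_whisk [0.4488 0.2776 0.126 ]
len 1.8108472629216434 tilt 129.08733400223863
u [ 0.3491 -0.6933 -0.6305]
[[([351.8, 343.1], 0.83)], [([324.0, 255.2], 0.63)]]
```

View pics/s6.png

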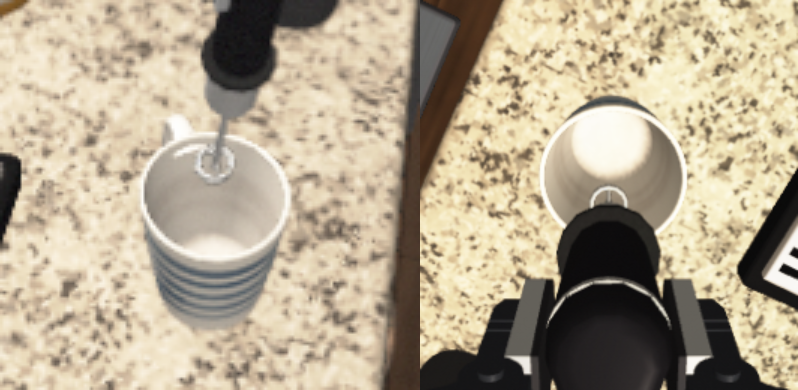

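The whisk is above the mug mouth, at (351,344) in the side view and (326,254) in the wrist view. The rim centre is at (352,357) and (329,233).

```bash
python3 - <<'E'
from h import *
j=get_image("side");w=get_image("wrist")
x,e=tri([ray(j,(351.4,344)),ray(w,(325.5,254))]); print("whisk",x,e)
for k,p in((j,(352,356.7)),(w,(329,233))): print("rim",onz(k,p,.101))
s=get_state(); T=rot(s["ee_rot"]); print(T.inv().apply(x-s["position"])*1000)
for m in([.449,.283],): print("shift",T.inv().apply(np.array([*m,.045])-x)*1000)
E
```

```text
whisk [0.4503 0.2761 0.1226] [np.float64(0.00035520007446156096), np.float64(0.00035520007446159885)]
rim [0.4472 0.2858 0.101 ]
rim [0.4476 0.2874 0.101 ]
[-32.0164   0.8149 192.036 ]
shift [ 6.7727  1.9399 77.5719]
```

Call:
apply_moves(deltas=[26.6, 4, 1, 0, 0, 26.6, 8, 1, 0, 0, 26.6, 8, 1, 10, 0, 26.6, 8, 1, 25, 0, 26.6, 8, 1, 40, 0, 26.6, 8, 1, 55, 0, 26.6, 8, 1, 67, 0, 26.6, 8, 1, 74, 0, 26.6, 8, 1, 75, 0, 26.6, 8, 1, 75, 0, 26.6, 8, 1, 75, 0])

```text
clock: 20.88
position: [0.4327, 0.3121, 0.2399]
ee_rot: [0.0, 0.525, 0.851, 0.001]
contact_force: [0.3, 0.8, -2.0]
width: 0.027
gripper_force: 29.8
```

```bash
python3 - <<'E'
from h import *
s=get_state(); print(s["clock"],s["position"],s["contact_force"],s["qd"],s["gripper_force"])
j=get_image("side");w=get_image("wrist")
for k in(j,w): print([[(a["point"],round(a["score"],2)) for a in place_of(q,k)[:1]] for q in("frother_whisk","mug_striped_centre")])
a=j['frame'][290:420,280:420]
cv2.imwrite('pics/s7.png',np.hstack([cv2.resize(a,(420,390)),cv2.resize(w['frame'][120:380,200:452],(378,390))])[:,:,::-1])
E
```

```text
20.8833 [0.4327 0.3121 0.2399] [ 0.2685  0.7741 -2.0442] [-0.0007 -0.0083 -0.0108 -0.0018 -0.0001 -0.0001] 29.841868579387665
[[([350.8, 370.5], 0.9)], [([350.7, 369.8], 0.77)]]
[[([323.0, 255.7], 0.75)], [([327.1, 259.5], 0.91)]]
```

View pics/s7.png

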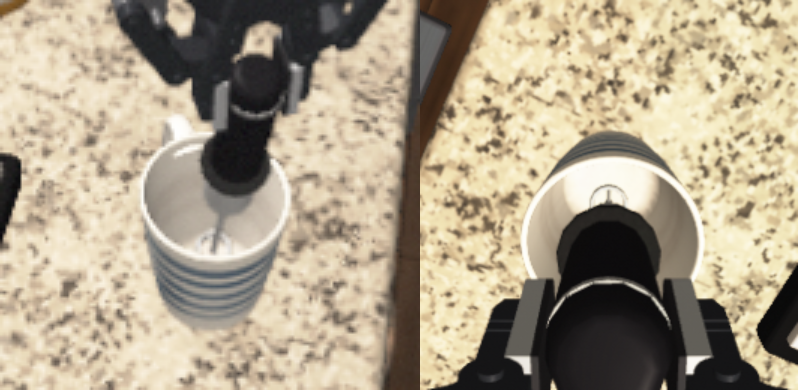

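The whisk hangs inside the mug at the mug's centre point in both views (side (351,370), wrist (323,256)), clear of the walls. The arm is still, so I'm handing in.

```bash
python3 -c "
from rig import *
print(sign_off())"
```

```text
the job is handed in; nothing more can be done
None
```

The job is handed in, with no verdict returned: the frother is out of its dock and still gripped, about 10° off upright with the whisk lowest, and the whisk hangs near the striped mug's centre at half height, with no contact seen in the last pictures.

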